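# Seat the lantern on its charging dock

### The job

Put the lantern back on its charging dock so it is ready for the next power cut: set it down gently over the two dock pegs, its foot flat and fully home on the dock, and let go. Leave the glass jar and the cup where they stand.

Things in the scene. Friction and masses are not known exactly. Their poses are not given: they have to be found in the camera images.
- lantern: Loose upright lantern, 0.3-0.65 kg, 142 mm tall. Origin: centre of underside; z up, y along its long side. Oblong foot 84x136x28 mm; underneath, 2 square sockets 31 wide, 22 deep, at y +40 and -40. On it a white tube, then a cap 72 across, top at z 98. Over the cap a rigid bar to grip: along y, above the origin, 14 thick (x), 70 long, z 126 to 142, on end posts. Fits the dock either way round.
- dock: Charging dock fixed to the bench: plate 110 (x) by 164 (y), 14 mm high. Origin: centre of underside; z up, y along its long side. Two steel pegs at y +40 and -40 mm, 14 mm across, tapering to 6 at the tips, 32 mm above the bench. A seated lantern is centred on the dock, long sides alike, its underside on the plate; pegs leave 8 mm of play each way.
- jar: Bystander: clear glass jar with a steel twist cap, 72 mm across, 105 mm tall, standing loose. Origin: centre of its underside.
- cup: Bystander: orange silicone collapsible cup with stepped sides, open, 82 mm across at the rim, 60 mm tall, standing loose. Origin: centre of its underside.
Mind the look-alikes: they are no part of the job. There is more than one size of the lantern; the one meant has the size given above.

How it is judged:
On the way:
1. the lantern is lifted clear of the bench (height (world z) of lantern above 0.03 m), for 0.2 s.
At the end, for the whole second after the job is handed in: The lantern stands released and at rest over both pegs of the dock: centre within 15 mm of the dock's centre, long sides within 15 degrees (either way round), upright within 3 degrees, underside within 4 mm of the plate; jar and cup upright within 11 degrees and within 30 mm of their start (horizontal distance between lantern and dock below 0.015 m and z of lantern in the frame of dock between 0.01 and 0.018 m and angle between the y axis of lantern and the y axis of dock, either way round below 0.26 rad and angle between lantern's own z axis and vertical below 0.06 rad and linear speed of lantern below 0.02 m/s and distance of each of jar, cup from where it was at the start of the episode below 0.03 m and angle between each of jar, cup's own z axis and vertical below 0.2 rad); the robot touches nothing.
It fails at once if the jar or the cup is knocked over or shoved more than 30 mm (distance of any of jar, cup from where it was at the start of the episode above 0.03 m or angle between any of jar, cup's own z axis and vertical above 0.4 rad).
It fails at once if the lantern is dropped or rammed onto the dock (faster than 0.5 m/s just above it, or pressed with over 80 N) ((horizontal distance between lantern and dock below 0.06 m and z of lantern in the frame of dock below 0.06 m and linear speed of lantern above 0.5 m/s) or contact force between lantern and dock above 80 N).
It also fails if it takes over 35 s, if anything falls off the work surface, if the arm or the gripper's body presses on something with over 40 N, if the wrist force passes 120 N, or if a joint passes its speed limit or range.

### The arm

A 7-joint arm with a two-finger parallel gripper is mounted at the origin on the work surface. World frame = base frame: x ahead of the robot, y to its left, z up, the work surface at z = 0. Lengths are in m, angles in rad, forces in N, time in s.
With the tool pointing down it reaches from about 0.35 to 0.775 m from the base axis. Payload 3.1 kg.
Tool frame: the origin (TCP) lies at the very end of the fingers, on their centre line; the grasp point (between the pads) lies 19 mm behind it (r.hold_point_z is the distance from the TCP to the grasp point, in m); z points along the fingers, x is the direction in which the jaws open and shut, and the axes are right-handed (so a half turn about z gives the same grasp; the last joint's range is limited). The gripper opens to 85 mm and grips with 20 to 120 N. Pads are 22 mm wide; open, the fingers measure 114 mm over their backs; the gripper's body (76 mm by 85 mm) begins 54 mm behind the grasp point. The pads swing forward as they close: fully open they stand 13 mm farther back than shut.
Start: joints at [1.186, 0.311, 0.014, 1.512, -0.004, 1.319, -0.027], TCP at [0.185, -0.518, 0.231] pointing down, gripper open.
Joint ranges: [-2.7, 2.7], [-0.3, 1.91], [-1.27, 1.3], [0.12, 2.57], [-1.44, 4.58], [0.2, 2.03], [-3.05, 3.05]. Speed limits (rad/s): [2.79, 2.79, 3.14, 3.14, 3.14, 3.14, 3.14].

### API

Orientations are given as a unit quaternion [x, y, z, w].
In Python, from station import r gives the robot as it stands.
- The arm moves only by the tool jog_arm, never from a script. Its argument "series" is a list of rows, each a list of 5 numbers: the opening, from 0 (shut) to 1 (fully open), then the shift along the tool's x, y, z each as a share of 6 cm, from -1 to 1, then the turn about the tool's z as a share of 8 degrees, from -1 to 1. In form: [[gripper, x, y, z, roll], ...]. A call has 1 to 5 rows; each row shifts and turns the commanded pose from where the row before left it, along the tool's axes as they then stand; what a row does not reach is not made up. A row lasts 1/8 s, in which the tool goes at most 62.5 mm and 10.7 degrees, less where a joint would pass 70% of its speed; a pose out of reach is approached as far as the arm can. A call with a number of a shift or a turn outside -1 to 1 is refused whole. A call with a gripper value outside its range is refused whole. The fingers move at their own pace and stop on an object; "grip_force" is the grip in N (left out, the last holds). Time passes only in rows, so rows that do not move let the fingers close. It gives the time, the measured TCP pose, the force and the opening at its end, in the units of the state.
- r.sense(): the state, without advancing time (a new reading comes with each control period).
- r.snapshot(name): name is "scene" or "top" or "wrist"; returns (picture, depth): 420x560x3 uint8, red, green, blue; 420x560 float32, m along the optical axis (not along the pixel's ray), 0 where there is no reading.
- r.calibration(name): a dict with "intrinsics" (3x3 intrinsics, pixels), "D" ([k1, k2, p1, p2, k3] as OpenCV has them; the pictures are not rectified), "T" (4x4, takes a point from camera to world coordinates); the wrist camera has in their place "hand_eye" (4x4, takes a point from camera to tool coordinates, whose origin is the TCP and whose axes are the tool frame's). Camera axes: x right, y down, z forward; pixel columns grow to the right and rows downward; lengths in m; the calibration is good to about 2 mm. A picture is of the moment at which its call begins: read the wrist's pose just before it. calibration takes no time and is no camera call.
- r.hand_in(): hands the job in, once; it reports no verdict.
Trained networks look in the newest picture that a camera, given by its name, has taken for a name from the list of things; names that differ only in an ending like _2 or _b are one class to them, and where a whole thing is asked for, a point or a joint stands for the part that bears it (a point fixed in the world has none). Each returns a list of dicts, best first, with "score" (0 to 1); they miss things now and then, are a little off and sometimes report something else, mostly with a low value. They report only what shows in the picture. A call takes as long as a camera call. They do not tell look-alikes from the thing itself.
- r.regions_of(camera, name): "mask" (420x560 bool, what is visible of it).
- r.landmark_of(camera, name): "position" ([x, y, z] in m, in world coordinates, good to about 4 mm: a listed point, or the origin of a listed thing).
The state is a dict: "clock": time; "joint_positions": joint angles; "joint_velocities": joint speeds; "effort": joint torques, N m; "position": TCP position; "ee_rot": TCP orientation; "ft_force": force on the tool from outside, world axes, zero at the start; "wrist_torque": the same for the moment, N m; "finger_gap": finger opening in m.
Only numpy, scipy, OpenCV 4.12 (cv2) and the standard library are available. Lean on these libraries where they do the work, as an engineer would, in place of code of your own. Each camera call takes 0.05 s, during which the arm holds its last target. There are 200 camera calls.

## Working session

There is one attempt and no reset: what is moved stays moved. The work goes in short steps, Python scripts to look and compute and a tool call to move; the robot and the scene stay as the last step left them, time stands still between calls to the robot, and variables do not carry over. Pictures are saved under pics/ and viewed, about 8 in all and at most 12, crops included, and the job is handed in when it is done.

Besides the shell and the picture viewer there is one more tool, called as name(argument=value, ...), one argument or row to a line, values as JSON. jog_arm: Moves the arm, as the interface text tells. Its arguments: {"type":"object","properties":{"series":{"type":"array","items":{"type":"array","items":{"type":"number"}}},"grip_force":{"type":"number"}},"required":["series"]}

```bash
mkdir -p pics; ls
python3 - <<'E'
from station import r
import cv2,numpy as np
s=r.sense();print(s['clock'],s['position'],s['ee_rot'],s['finger_gap'],r.hold_point_z)
ims=[]
for c in("scene","top"):
    p,d=r.snapshot(c);np.savez(f'{c}.npz',p=p,d=d);ims.append(p)
    for n in("lantern","dock","jar","cup"):
        for x in r.landmark_of(c,n): print(c,n,round(x['score'],2),np.round(x['position'],3))
cv2.imwrite('pics/a.png',ims[0][:,:,::-1]);cv2.imwrite('pics/b.png',ims[1][:,:,::-1])
print(r.calibration('top'))
print(r.sense()['clock'])
E
```

```text
pics
0.0 [ 0.18459814 -0.5172953   0.23019822] [ 8.17354175e-01 -5.76134293e-01 -1.00825434e-03 -6.43265909e-04] 0.08575095617931044 0.0187
scene lantern 0.89 [0.342 0.048 0.001]
scene lantern 0.82 [ 0.323 -0.126  0.001]
scene lantern 0.74 [ 0.495 -0.081 -0.004]
scene dock 0.89 [0.554 0.21  0.002]
scene jar 0.93 [ 0.443 -0.301 -0.001]
scene cup 0.77 [ 0.656 -0.167  0.002]
top lantern 0.87 [ 0.496 -0.085 -0.005]
top lantern 0.86 [0.337 0.048 0.005]
top lantern 0.56 [ 0.322 -0.122 -0.002]
top dock 0.96 [0.555 0.215 0.002]
top jar 0.86 [ 0.442 -0.306  0.006]
top cup 0.89 [ 0.655 -0.167 -0.001]
{'intrinsics': array([[514.94817213,   0.        , 279.47087868],
       [  0.        , 514.94817213, 214.22539313],
       [  0.        ,   0.        ,   1.        ]]), 'D': array([-0.10896008,  0.        ,  0.        ,  0.        ,  0.        ]), 'T': array([[-0.00816777, -0.98349709,  0.1807395 ,  0.35209427],
       [-0.99996463,  0.00767092, -0.00344782, -0.0065319 ],
       [ 0.00200448, -0.18076127, -0.98352496,  0.95907477],
       [ 0.        ,  0.        ,  0.        ,  1.        ]])}
0.5
```

View pics/a.png

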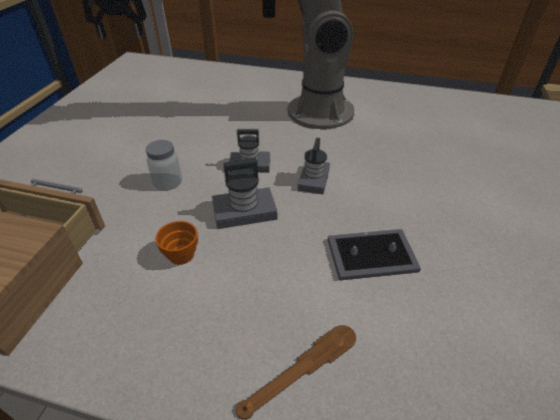

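View pics/b.png

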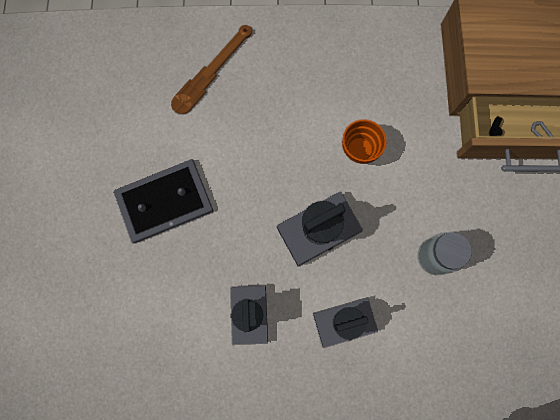

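The scene and top pictures show three lanterns. In the top view they are A at (320,228), B at (249,315) and C at (346,322). The dock is at (165,200), the cup at (364,141) and the jar at (447,252). A looks largest, so I'll measure all three and the yaws.

```bash
cat > h.py <<'E'
import numpy as np,cv2
from station import r
def cloud(d,c,T=None):
    k=r.calibration(c);T=k['T'] if T is None else T
    v,u=np.mgrid[:420,:560]
    q=cv2.undistortPoints(np.stack([u,v],-1).reshape(-1,1,2).astype(float),k['intrinsics'],k['D']).reshape(420,560,2)
    P=np.dstack([q[...,0]*d,q[...,1]*d,d])
    return P@T[:3,:3].T+T[:3,3]
def rect(P,m):
    (c,s,a)=cv2.minAreaRect((P[m][:,:2]*1000).astype(np.float32))
    if s[0]>s[1]: a+=90; s=s[::-1]
    return np.round(c,1),np.round(s,1),'long-axis yaw deg',round((a+90)%180,1)
E
python3 - <<'E'
from h import *
z=np.load('top.npz');P=cloud(z['d'],'top');print('bench z',np.median(P[...,2][z['d']>0]))
for n in("lantern","dock"):
    for x in r.regions_of('top',n):
        m=x['mask']&(z['d']>0);h=P[...,2];v=np.argwhere(m).mean(0)[::-1]
        print(n,round(x['score'],2),v.round(),'top z p98',np.percentile(h[m],98).round(4))
        if n=='dock': print(rect(P,m&(h>.008)&(h<.02)))
        else:
            t=np.percentile(h[m],98)
            print(' foot',rect(P,m&(h>.012)&(h<t*.25)),' bar',rect(P,m&(h>t-.012)))
p=z['p'][180:360,210:400,::-1];cv2.imwrite('pics/c.png',cv2.resize(p,None,fx=3,fy=3,interpolation=2))
E
```

```text
bench z 0.0004159352042992781
lantern 0.96 [345. 323.] top z p98 0.1089
 foot (array([ 325.8, -126.7]), array([ 66.2, 102.3]), 'long-axis yaw deg', 105.3)  bar (array([ 326.6, -126.6]), array([10.9, 51.9]), 'long-axis yaw deg', 105.6)
lantern 0.64 [248. 315.] top z p98 0.1092
 foot (array([341.5,  46.7]), array([ 63.5, 103.1]), 'long-axis yaw deg', 3.4)  bar (array([341.9,  47.3]), array([10.7, 52.3]), 'long-axis yaw deg', 2.8)
lantern 0.56 [319. 228.] top z p98 0.1428
 foot (array([497.3, -83.4]), array([ 86.3, 136.6]), 'long-axis yaw deg', 118.0)  bar (array([497.7, -82.5]), array([14.1, 69.4]), 'long-axis yaw deg', 117.8)
dock 0.63 [162. 201.] top z p98 0.0194
(array([554.5, 211.8]), array([112.3, 164.7]), 'long-axis yaw deg', 111.4)
```

View pics/c.png

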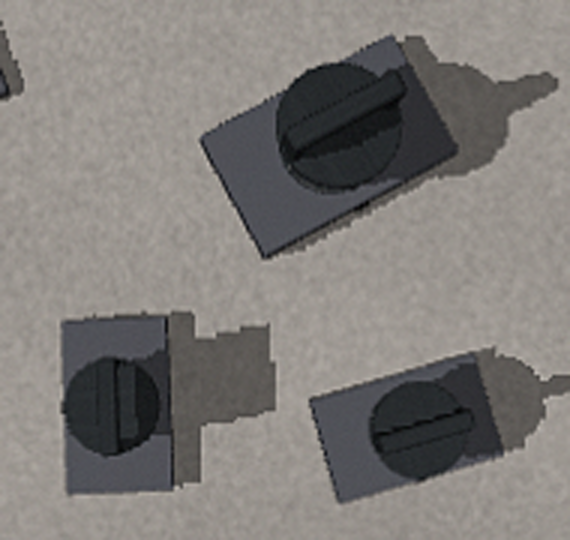

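Lantern A at (320,228) is the one meant: its foot measures 86x137 mm and its top is at 143 mm. B and C are only about 65x103 and 109 mm tall. The crop confirms A is the larger one, with its bar free. I'll grip across the bar (tool x yaw 28°).

```bash
cat >> h.py <<'E'
from scipy.spatial.transform import Rotation as R
def state():
    s=r.sense();M=R.from_quat(s['ee_rot']).as_matrix();yaw=np.degrees(np.arctan2(M[1,0],M[0,0]))
    return s,M,yaw
def plan(tgt,yaw_t,n,g):
    s,M,yaw=state();dy=(yaw_t-yaw+180)%360-180;d=np.array(tgt)-s['position']
    print('t',s['clock'],'at',s['position'].round(4),'yaw',round(yaw,2),'tilt',np.degrees(np.arccos(-M[2,2])).round(2),'d',d.round(4),'dyaw',round(dy,2),'F',np.round(s['ft_force'],1),'gap',round(s['finger_gap'],4))
    for i in range(n):
        Mi=R.from_euler('z',dy*i/n,degrees=True).as_matrix()@M
        print([g]+list((Mi.T@(d/n)/.06).round(2)+0.)+[round(-dy/n/8,2)])
E
python3 -c "
from h import *
plan([.4975,-.083,.23],28,13,1)"
```

```text
t 0.6 at [ 0.1849 -0.518   0.2313] yaw -70.36 tilt 0.0 d [ 0.3126  0.435  -0.0013] dyaw 98.36 F [ 0.1 -0.  -0.6] gap 0.0855
[1, np.float64(-0.39), np.float64(-0.56), np.float64(0.0), np.float64(-0.95)]
[1, np.float64(-0.31), np.float64(-0.61), np.float64(0.0), np.float64(-0.95)]
[1, np.float64(-0.23), np.float64(-0.65), np.float64(0.0), np.float64(-0.95)]
[1, np.float64(-0.14), np.float64(-0.67), np.float64(0.0), np.float64(-0.95)]
[1, np.float64(-0.05), np.float64(-0.68), np.float64(0.0), np.float64(-0.95)]
[1, np.float64(0.04), np.float64(-0.69), np.float64(0.0), np.float64(-0.95)]
[1, np.float64(0.13), np.float64(-0.67), np.float64(0.0), np.float64(-0.95)]
[1, np.float64(0.22), np.float64(-0.65), np.float64(0.0), np.float64(-0.95)]
[1, np.float64(0.3), np.float64(-0.62), np.float64(0.0), np.float64(-0.95)]
[1, np.float64(0.38), np.float64(-0.57), np.float64(0.0), np.float64(-0.95)]
[1, np.float64(0.45), np.float64(-0.52), np.float64(0.0), np.float64(-0.95)]
[1, np.float64(0.51), np.float64(-0.45), np.float64(0.0), np.float64(-0.95)]
[1, np.float64(0.57), np.float64(-0.38), np.float64(0.0), np.float64(-0.95)]
```

jog_arm(
  series=[
    [1,-0.39,-0.56,0,-0.95],
    [1,-0.31,-0.61,0,-0.95],
    [1,-0.23,-0.65,0,-0.95],
    [1,-0.14,-0.67,0,-0.95],
    [1,-0.05,-0.68,0,-0.95],
  ],
  grip_force=60,
)

```text
clock: 1.23
position: [0.3055, -0.3502, 0.2315]
ee_rot: [0.961, -0.277, 0.0, 0.0]
ft_force: [0.2, -0.7, 0.4]
finger_gap: 0.0854
```

jog_arm(
  series=[
    [1,0.04,-0.69,0,-0.95],
    [1,0.13,-0.67,0,-0.95],
    [1,0.22,-0.65,0,-0.95],
    [1,0.3,-0.62,0,-0.95],
    [1,0.38,-0.57,0,-0.95],
  ],
)

```text
clock: 1.85
position: [0.4256, -0.1828, 0.2316]
ee_rot: [0.999, 0.051, 0.0, 0.0]
ft_force: [-0.0, -0.4, -0.2]
finger_gap: 0.0857
```

jog_arm(
  series=[
    [1,0.45,-0.52,0,-0.95],
    [1,0.51,-0.45,0,-0.95],
    [1,0.57,-0.38,0,-0.95],
    [1,0,0,0,0],
    [1,0,0,0,0],
  ],
)

```text
clock: 2.48
position: [0.4957, -0.0842, 0.2311]
ee_rot: [0.969, 0.245, -0.0, 0.0]
ft_force: [0.8, -0.1, 0.3]
finger_gap: 0.0852
```

Run:
```python
from h import *
s,M,y=state();T=np.eye(4);T[:3,:3]=M;T[:3,3]=s['position'];T=T@r.calibration('wrist')['hand_eye']
p,d=r.snapshot('wrist');cv2.imwrite('pics/d.png',p[:,:,::-1]);P=cloud(d,'wrist',T);h=P[...,2]
near=np.hypot(P[...,0]-.4975,P[...,1]+.083)<.1
m=near&(d>0)
print('bar',rect(P,m&(h>.132)&(h<.15)),'top',np.median(h[m&(h>.132)&(h<.15)]),'foot',rect(P,m&(h>.02)&(h<.035)))
plan([.4975,-.083,.115],28,3,1)
```

```text
bar (array([496.3, -82.2]), array([13.9, 69.6]), 'long-axis yaw deg', 118.0) top 0.14081749423350434 foot (array([496.4, -82.8]), array([ 84. , 135.7]), 'long-axis yaw deg', 117.9)
t 2.525 at [ 0.4955 -0.0849  0.2311] yaw 28.3 tilt 0.08 d [ 0.002   0.0019 -0.1161] dyaw -0.3 F [0.7 0.5 0. ] gap 0.0856
[1, np.float64(0.02), np.float64(0.0), np.float64(0.65), np.float64(0.01)]
[1, np.float64(0.02), np.float64(0.0), np.float64(0.65), np.float64(0.01)]
[1, np.float64(0.02), np.float64(0.0), np.float64(0.65), np.float64(0.01)]
```

View pics/d.png

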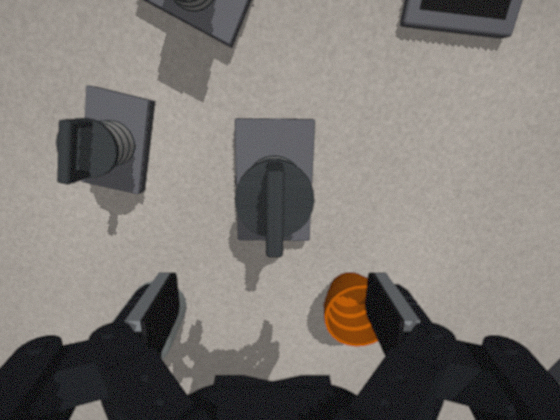

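The wrist picture shows the bar at (275,210), midway between the fingers at about (158,300) and (388,300). Its measured pose agrees with the top view. Next I descend and grip.

jog_arm(
  series=[
    [1,0.02,0,0.55,0],
    [1,0.01,0,0.55,0],
    [1,0,0,0.5,0],
    [1,0,0,0.33,0],
    [1,0,0,0,0],
  ],
)

```text
clock: 3.15
position: [0.4956, -0.0842, 0.1141]
ee_rot: [0.97, 0.244, -0.002, -0.0]
ft_force: [-0.0, 1.1, -0.0]
finger_gap: 0.0856
```

jog_arm(
  series=[
    [0,0,0,0,0],
    [0,0,0,0,0],
    [0,0,0,0,0],
    [0,0,0,0,0],
    [0,0,0,0,0],
  ],
)

```text
clock: 3.78
position: [0.4976, -0.0829, 0.1159]
ee_rot: [0.969, 0.246, -0.0, 0.0]
ft_force: [-1.4, -0.6, 2.4]
finger_gap: 0.0126
```

jog_arm(
  series=[
    [0,0,0,-0.2,0],
    [0,0,0,-0.35,0],
    [0,0,0,-0.4,0],
    [0,0,0,-0.3,0],
    [0,0,0,0,0],
  ],
)

```text
clock: 4.4
position: [0.4986, -0.0822, 0.1916]
ee_rot: [0.969, 0.246, 0.001, 0.0]
ft_force: [0.1, -0.3, -4.4]
finger_gap: 0.0132
```

```bash
python3 -c "
from h import *
plan([.5545,.212,.19],21.4,10,0)"
```

```text
t 4.4 at [ 0.4986 -0.0822  0.1916] yaw 28.46 tilt 0.17 d [ 0.0559  0.2942 -0.0016] dyaw -7.06 F [ 0.1 -0.3 -4.4] gap 0.0132
[0, np.float64(0.32), np.float64(-0.39), np.float64(0.0), np.float64(0.09)]
[0, np.float64(0.31), np.float64(-0.39), np.float64(0.0), np.float64(0.09)]
[0, np.float64(0.31), np.float64(-0.39), np.float64(0.0), np.float64(0.09)]
[0, np.float64(0.3), np.float64(-0.4), np.float64(0.0), np.float64(0.09)]
[0, np.float64(0.3), np.float64(-0.4), np.float64(0.0), np.float64(0.09)]
[0, np.float64(0.29), np.float64(-0.41), np.float64(0.0), np.float64(0.09)]
[0, np.float64(0.29), np.float64(-0.41), np.float64(0.0), np.float64(0.09)]
[0, np.float64(0.28), np.float64(-0.41), np.float64(0.0), np.float64(0.09)]
[0, np.float64(0.28), np.float64(-0.42), np.float64(0.0), np.float64(0.09)]
[0, np.float64(0.27), np.float64(-0.42), np.float64(0.0), np.float64(0.09)]
```

jog_arm(
  series=[
    [0,0.2,-0.24,0,0.09],
    [0,0.32,-0.4,0,0.09],
    [0,0.33,-0.43,0,0.09],
    [0,0.33,-0.43,0,0.09],
    [0,0.33,-0.44,0,0.09],
  ],
)

```text
clock: 5.03
position: [0.5249, 0.063, 0.1889]
ee_rot: [0.977, 0.215, -0.001, -0.0]
ft_force: [0.5, 0.2, -4.7]
finger_gap: 0.0128
```

jog_arm(
  series=[
    [0,0.32,-0.45,0,0.09],
    [0,0.32,-0.45,0,0.09],
    [0,0.31,-0.45,0,0.09],
    [0,0.28,-0.4,0,0.09],
    [0,0.2,-0.31,0,0.09],
  ],
)

```text
clock: 5.65
position: [0.5542, 0.2113, 0.1885]
ee_rot: [0.983, 0.185, -0.002, -0.0]
ft_force: [-0.9, -0.2, -4.5]
finger_gap: 0.0128
```

jog_arm(
  series=[
    [0,0,0,0,0],
    [0,0,0,0,0],
  ],
)

```text
clock: 5.9
position: [0.5548, 0.2081, 0.1892]
ee_rot: [0.983, 0.184, -0.001, 0.001]
ft_force: [-0.1, -0.9, -4.8]
finger_gap: 0.0132
```

Run:
```python
from h import *
plan([.5545,.212,.19],21.4,1,0)
for c in('top','scene'):
    p,d=r.snapshot(c);P=cloud(d,c);h=P[...,2];m=(d>0)&(np.hypot(P[...,0]-.5545,P[...,1]-.212)<.13)
    print(c,'foot',rect(P,m&(h>.085)&(h<.11)), 'low',rect(P,m&(h>.009)&(h<.018)))
    if c=='scene':cv2.imwrite('pics/e.png',cv2.resize(p[120:320,270:470,::-1],None,fx=3,fy=3))
p,d=r.snapshot('wrist');cv2.imwrite('pics/f.png',p[:,:,::-1])
```

```text
t 5.9 at [0.5548 0.2081 0.1892] yaw 21.2 tilt 0.19 d [-0.0003  0.0039  0.0008] dyaw 0.2 F [-0.1 -0.9 -4.8] gap 0.0132
[0, np.float64(0.02), np.float64(-0.06), np.float64(-0.01), np.float64(-0.02)]
top foot (array([571. , 167.2]), array([49.2, 85.2]), 'long-axis yaw deg', 20.9) low (array([572.7, 166.4]), array([ 65.8, 110.6]), 'long-axis yaw deg', 22.2)
scene foot (array([555.2, 207.1]), array([ 86.8, 137.2]), 'long-axis yaw deg', 110.9) low (array([554.6, 211.2]), array([111.2, 164.6]), 'long-axis yaw deg', 111.8)
```

View pics/e.png

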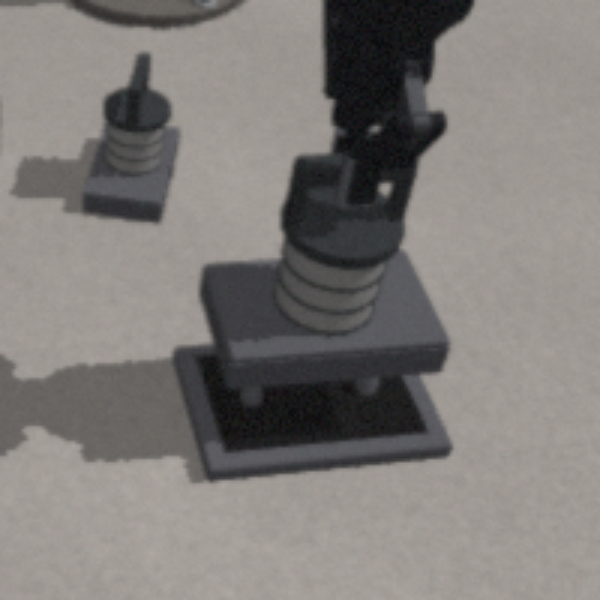

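The scene picture shows the lantern level above the dock, with both pegs visible beneath it at crop (252,395) and (368,383). Its centre is about 4 mm short in y, and the yaw agrees within 1°. I'll correct the y error and lower slowly.

jog_arm(
  series=[
    [0,0.02,-0.07,0.1,-0.06],
    [0,0,0,0.2,0],
    [0,0,0,0.2,0],
    [0,0,0,0.08,0],
    [0,0,0,0,0],
  ],
)

```text
clock: 6.68
position: [0.5545, 0.214, 0.1549]
ee_rot: [0.982, 0.188, -0.001, 0.0]
ft_force: [0.1, -0.3, -3.6]
finger_gap: 0.0128
```

Run:
```python
from h import *
plan([.5545,.212,.13],21.4,1,0)
p,d=r.snapshot('scene');P=cloud(d,'scene');h=P[...,2];m=(d>0)&(np.hypot(P[...,0]-.5545,P[...,1]-.212)<.13)
print('foot',rect(P,m&(h>.05)&(h<.075)), 'low',rect(P,m&(h>.009)&(h<.018)))
```

```text
t 6.675 at [0.5545 0.214  0.1549] yaw 21.72 tilt 0.08 d [ 0.     -0.002  -0.0249] dyaw -0.32 F [ 0.1 -0.3 -3.6] gap 0.0128
[0, np.float64(-0.01), np.float64(0.03), np.float64(0.41), np.float64(0.04)]
foot (array([554.7, 213.2]), array([ 86.6, 136.6]), 'long-axis yaw deg', 111.4) low (array([554.4, 210.7]), array([112.2, 164.4]), 'long-axis yaw deg', 111.6)
```

jog_arm(
  series=[
    [0,-0.01,0.03,0.08,0],
    [0,0,0,0.09,0],
    [0,0,0,0.09,0],
    [0,0,0,0.07,0],
    [0,0,0,0.05,0],
  ],
)

```text
clock: 7.35
position: [0.5548, 0.2123, 0.1324]
ee_rot: [0.982, 0.188, -0.0, 0.0]
ft_force: [-0.2, 0.5, -5.3]
finger_gap: 0.0132
```

jog_arm(
  series=[
    [0,0,0,0.02,0],
    [0,0,0,0.01,0],
    [0,0,0,0,0],
  ],
)

```text
clock: 7.72
position: [0.555, 0.2124, 0.1312]
ee_rot: [0.982, 0.188, 0.0, -0.0]
ft_force: [0.3, -0.3, -4.0]
finger_gap: 0.0129
```

jog_arm(
  series=[
    [0,0,0,0.015,0],
    [0,0,0,0.01,0],
    [0,0,0,0,0],
  ],
)

```text
clock: 8.1
position: [0.555, 0.2124, 0.1301]
ee_rot: [0.982, 0.188, 0.0, 0.0]
ft_force: [-0.8, -0.8, -1.4]
finger_gap: 0.0128
```

Force is falling as the dock takes the weight; one more small step.

jog_arm(
  series=[
    [0,0,0,0.01,0],
    [0,0,0,0,0],
    [0,0,0,0,0],
  ],
)

```text
clock: 8.48
position: [0.5551, 0.2124, 0.13]
ee_rot: [0.982, 0.188, 0.0, 0.0]
ft_force: [-2.9, -1.9, 4.3]
finger_gap: 0.0127
```

Run:
```python
from h import *
plan([.5545,.212,.13],21.4,0,0)
p,d=r.snapshot('scene');P=cloud(d,'scene');h=P[...,2];m=(d>0)&(np.hypot(P[...,0]-.5545,P[...,1]-.212)<.13)
f=m&(h>.036)&(h<.05);print('foot',rect(P,f),'z foot top',np.median(h[f]).round(4),'low',rect(P,m&(h>.009)&(h<.018)))
```

```text
t 8.475 at [0.5551 0.2124 0.13  ] yaw 21.72 tilt 0.05 d [-0.0006 -0.0004 -0.    ] dyaw -0.32 F [-2.9 -1.9  4.3] gap 0.0127
foot (array([555.4, 211.4]), array([ 85.9, 136.7]), 'long-axis yaw deg', 111.0) z foot top 0.0419 low (array([554.9, 210.9]), array([111., 165.]), 'long-axis yaw deg', 111.5)
```

The foot top is at 41.9 mm (14 + 28 = 42 expected), so it's seated and centred within 1 mm. Now I release and retreat straight up.

jog_arm(
  series=[
    [0.4,0,0,0,0],
    [0.8,0,0,0,0],
    [1,0,0,0,0],
    [1,0,0,0,0],
    [1,0,0,0,0],
  ],
)

```text
clock: 9.15
position: [0.555, 0.2124, 0.1289]
ee_rot: [0.982, 0.188, 0.0, -0.0]
ft_force: [-0.7, -0.6, 0.1]
finger_gap: 0.0855
```

jog_arm(
  series=[
    [1,0,0,-0.3,0],
    [1,0,0,-0.6,0],
    [1,0,0,-0.6,0],
    [1,0,0,-0.5,0],
    [1,0,0,0,0],
  ],
)

```text
clock: 9.78
position: [0.5566, 0.2138, 0.2535]
ee_rot: [0.982, 0.189, 0.004, -0.001]
ft_force: [0.3, 0.4, 1.1]
finger_gap: 0.0855
```

Run:
```python
from h import *
plan([.5545,.212,.13],21.4,0,0)
p,d=r.snapshot('scene');P=cloud(d,'scene');h=P[...,2];m=(d>0)&(np.hypot(P[...,0]-.5545,P[...,1]-.212)<.13)
f=m&(h>.036)&(h<.05);A=P[f];c=np.linalg.lstsq(np.c_[A[:,:2],np.ones(len(A))],A[:,2],rcond=None)[0]
print('foot',rect(P,f),'z',np.median(h[f]).round(4),'slope',c[:2].round(3),'low',rect(P,m&(h>.009)&(h<.018)))
for n in('jar','cup'):print(n,[x['position'].round(3) if hasattr(x['position'],'round') else x['position'] for x in r.landmark_of('scene',n)[:1]])
cv2.imwrite('pics/g.png',p[:,:,::-1])
```

```text
t 9.775 at [0.5566 0.2138 0.2535] yaw 21.73 tilt 0.47 d [-0.0021 -0.0018 -0.1235] dyaw -0.33 F [0.3 0.4 1.1] gap 0.0855
foot (array([555.4, 211.9]), array([ 85.6, 137.4]), 'long-axis yaw deg', 111.0) z 0.0419 slope [-0.003 -0.001] low (array([555. , 211.7]), array([110.2, 165.8]), 'long-axis yaw deg', 111.6)
jar [[0.4444, -0.3021, -0.0019]]
cup [[0.653, -0.1696, 0.001]]
```

View pics/g.png

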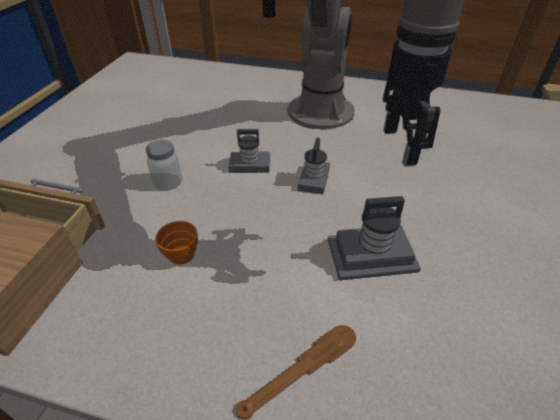

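The picture shows the lantern flat on the dock at (375,243) with the gripper clear above it. The jar at (163,165) and the cup at (178,243) haven't moved. Handing in.

```bash
python3 -c "
from station import r
print(r.hand_in())"
```

```text
the job is handed in; nothing more can be done
None
```

The lantern is back on its charging dock, released, and I've handed the job in at about 10 s of the 35 s allowed. I picked the 142 mm lantern rather than the two smaller ones, gripped it by the bar, corrected a 4 mm offset above the dock, and lowered it slowly onto the pegs.

My last checks after letting go all agreed:

| Check | Measured |
|---|---|
| Centre, lantern to dock | within 1 mm |
| Long sides, lantern to dock | about 0.6° apart |
| Top of the foot | 41.9 mm above the bench (42 mm means fully home) |
| Tilt | about 0.2° |
| Wrist force readings during lowering and release | 5.5 N or less per axis |
| Jar and cup | upright, at their starting positions within detector noise (about 4 mm) |

The gripper was clear of everything at hand-in. No check failed.

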